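# Re-seat the capacitor bank and lay its bus plate

## Task

The three capacitor cans of this stepped bank were put back on the wrong seats. Using the clear bench in front of the bank to set one can down on the way, put each on the seat that brings all three tops level (tallest can on the lowest seat, medium on the middle-height one, shortest on the highest), then lay the copper bus plate, lug up, flat across the three tops, centred on the row and in line with it. Never lay or tip a can over, and leave the flux tin and the terminal strip where they are.

Things in the scene. Friction and masses are not known exactly. Their poses are not given: they have to be found in the camera images.
- can_slim: loose capacitor can, the slim tall one: black sleeve with a grey stripe, 36 mm diameter, 90 mm tall, a grey terminal deck with two brass terminals on top; origin at the centre of its underside, z up to the terminals. About 0.15 kg. Its home is the lowest seat.
- can_mid: loose capacitor can, the medium one: black sleeve with a grey stripe, 42 mm diameter, 70 mm tall, a grey terminal deck with two brass terminals on top; origin at the centre of its underside, z up to the terminals. About 0.15 kg. Its home is the middle-height seat.
- can_squat: loose capacitor can, the short thick one: black sleeve with a grey stripe, 48 mm diameter, 50 mm tall, a grey terminal deck with two brass terminals on top; origin at the centre of its underside, z up to the terminals. About 0.15 kg. Its home is the highest seat.
- seat_low: lowest seat, fixed on the cradle (place in the row varies): zinc plate 66 x 66 mm, its floor 4 mm above this origin; a flat plate without feet. Four corner tabs stand 11 mm above the floor, flaring from 27 mm inner radius to 33, so any can fits with play. Origin: centre of its underside, 4 mm above the bench; axes as the cradle's. It starts holding the medium can.
- seat_mid: middle-height seat, fixed on the cradle (place in the row varies): zinc plate 66 x 66 mm, its floor 24 mm above this origin; folded bracket, 85 mm long in x over its feet. Four corner tabs stand 11 mm above the floor, flaring from 27 mm inner radius to 33, so any can fits with play. Origin: centre of its underside, 4 mm above the bench; axes as the cradle's. It starts holding the short thick can.
- seat_high: highest seat, fixed on the cradle (place in the row varies): zinc plate 66 x 66 mm, its floor 44 mm above this origin; folded bracket, 105 mm long in x over its feet. Four corner tabs stand 11 mm above the floor, flaring from 27 mm inner radius to 33, so any can fits with play. Origin: centre of its underside, 4 mm above the bench; axes as the cradle's. It starts holding the slim tall can.
- cradle: the bank's aluminium base plate, fixed, 110 x 244 x 4 mm (x, y, z); origin at the centre of its underside. The seats stand in a row along its y axis, 80 mm apart, the middle one over the origin. With all cans home their tops are 98 mm above the bench. -x is its robot side: the bench is clear round the point 130 mm in front of the origin (at x = -130 mm).
- bus_plate: laminated copper bus plate, loose, flat on the bench, 50 x 200 x 5 mm (x, y, z), 0.3 kg, with an upright lug in its middle, 10 mm thick (x), 36 mm long (y), its top 38 mm above the underside, to grip across x. Origin at the centre of the underside, z up. Either way round will do. It starts left of the cradle, its length roughly along world x.
- flux_tin: round flux tin, 47 mm diameter, 22 mm high, a loose bystander left of the clear spot; origin at the centre of its underside.
- terminal_strip: white terminal strip, 17 x 107 x 15 mm, a loose bystander lying to the right of the cradle; origin at the centre of its underside.
Not all that is in view belongs to the job. What is shaped like the can_squat but pink is not meant.

How it is judged:
By the outcome, as a careful person would: the job done as asked, in the order asked, and still so for the second after the job is handed in, with the robot touching nothing.
It also fails if it takes over 112 s, if anything falls off the work surface, if the arm or the gripper's body presses on something with over 40 N, if the wrist force passes 120 N, or if a joint passes its speed limit or range.

## Robot

A 6-joint arm with a two-finger parallel gripper is mounted at the origin on a cart in front of the work surface, level with it; the furniture and walls round the work are solid. World frame = base frame: x ahead of the robot, y to its left, z up, the work surface at z = 0. Lengths are in m, angles in rad, forces in N, time in s.
With the tool pointing down it reaches from about 0.35 to 0.725 m from the base axis. Payload 4.3 kg.
Tool frame: the origin (TCP) lies between the finger pads; the fingertips stand 19 mm ahead of it and the grasp point (between the pads) is the TCP; z points along the fingers, x is the direction in which the jaws open and shut, and the axes are right-handed (so a half turn about z gives the same grasp; the last joint's range is limited). The gripper opens to 85 mm and grips with 20 to 120 N. Pads are 22 mm wide; open, the fingers measure 114 mm over their backs; the gripper's body (76 mm by 85 mm) begins 54 mm behind the grasp point. The pads swing forward as they close: fully open they stand 13 mm farther back than shut.
Start: joints at [-1.403, 0.377, 0.081, 1.274, 0, 1.46], TCP at [0.158, -0.553, 0.25] pointing down, gripper open.
Joint ranges: [-2.72, 2.72], [-0.84, 1.66], [-1.02, 1.22], [-1.77, 2.12], [-1.37, 1.28], [-3.14, 3.14]. Speed limits (rad/s): [2.57, 2.57, 3.14, 3.14, 3.14, 3.14].

## Interface

Orientations are given as a 3x3 rotation matrix whose columns are the frame's x, y, z axes.
In Python, from station import manip, optics, job_done, readout gives the robot as it stands. Calls block until the motion is done:
- manip.move_ptp(position, orientation): joint-space move of the TCP to a pose.
- manip.move_l(position, ori=None, vel=0.15): straight line of the TCP; ori=None keeps the orientation; vel is the mean speed in m/s.
- manip.goto_joints(angles): joint-space move.
- manip.grip(opening, effort=None): opening from 0.0 (shut) to 1.0 (fully open); effort is the grip in N (None keeps the last); returns when the fingers have stopped.
- manip.pause(seconds).
- manip.ik(position, orientation): joint angles nearest the present ones, or None.
- optics.read_camera(name): name is "side" or "top"; returns the picture (420x560x3 uint8, blue, green, red); there is no depth.
- optics.camera_params(name): a dict with "intrinsics" (3x3 intrinsics, pixels), "world_from_camera" (4x4, takes a point from camera to world coordinates). Camera axes: x right, y up, looking along -z (the intrinsics and any distortion apply to the point x, -y, -z); pixel columns grow to the right and rows downward; lengths in m; the calibration is good to about 2 mm. A picture is of the moment at which its call begins. camera_params takes no time and is no camera call.
A pose or a line that the arm cannot do raises manip.MotionError and nothing moves.
- job_done(): hands the job in, once; it reports no verdict.
Readings, each from a call of its own:
- readout.current_time(): time.
- readout.current_q(): joint angles.
- readout.current_joint_vel(): joint speeds.
- readout.current_joint_efforts(): joint torques, N m.
- readout.current_tool_pos(): TCP position.
- readout.current_tcp_rot(): TCP orientation.
- readout.current_ft_force(): force on the tool from outside, world axes, zero at the start.
- readout.current_moment(): the same for the moment, N m.
- readout.current_finger_gap(): opening from 0.0 (shut) to 1.0 (fully open).
Only numpy, scipy, OpenCV 4.12 (cv2) and the standard library are available. Lean on these libraries where they do the work, as an engineer would, in place of code of your own. Each camera call takes 0.05 s, during which the arm holds its last target.

## Working session

There is one attempt and no reset: what is moved stays moved. The work goes in short steps, each a Python script; the robot and the scene stay as the last script left them, time stands still between calls to the robot, and variables do not carry over. Pictures are saved under pics/ and viewed, and the job is handed in when it is done.

```bash
mkdir -p pics; ls; python3 - <<'E'
from station import manip, optics, job_done, readout
import cv2,numpy as np
np.set_printoptions(precision=4,suppress=True)
for n in("side","top"):
    cv2.imwrite(f"pics/{n}0.png",optics.read_camera(n)); p=optics.camera_params(n); print(n,p)
print(readout.current_time())
E
```

```text
pics
side {'intrinsics': array([[447.6845,   0.    , 283.6482],
       [  0.    , 447.6845, 206.8597],
       [  0.    ,   0.    ,   1.    ]]), 'world_from_camera': array([[-0.8714,  0.3318, -0.3614,  0.1937],
       [-0.4901, -0.5536,  0.6733,  0.571 ],
       [ 0.0234,  0.7638,  0.6451,  0.6176],
       [ 0.    ,  0.    ,  0.    ,  1.    ]])}
top {'intrinsics': array([[542.0439,   0.    , 276.9775],
       [  0.    , 542.0439, 202.6521],
       [  0.    ,   0.    ,   1.    ]]), 'world_from_camera': array([[-0.0137,  0.9888, -0.1485,  0.3421],
       [-0.9998, -0.011 ,  0.019 ,  0.0121],
       [ 0.0172,  0.1487,  0.9887,  1.291 ],
       [ 0.    ,  0.    ,  0.    ,  1.    ]])}
0.1
```

View pics/side0.png

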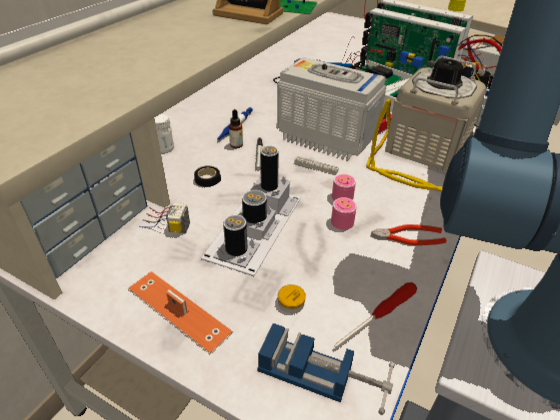

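View pics/top0.png

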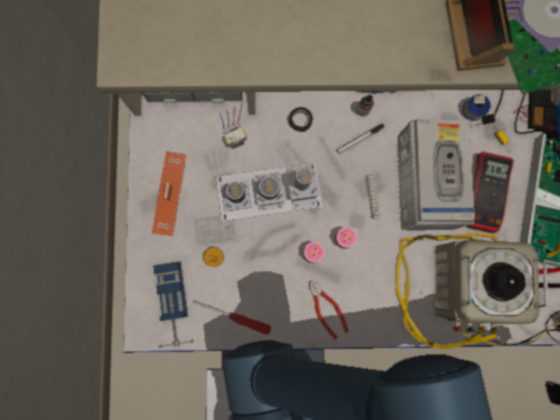

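```bash
cat > h.py <<'E'
import numpy as np,cv2
from station import manip, optics, job_done, readout
np.set_printoptions(precision=4,suppress=True)
P={n:optics.camera_params(n) for n in("side","top")}
def ray(n,u,v):
    K=P[n]["intrinsics"];T=P[n]["world_from_camera"]
    d=np.array([(u-K[0,2])/K[0,0],-(v-K[1,2])/K[1,1],-1.]);d=T[:3,:3]@d
    return T[:3,3],d/np.linalg.norm(d)
def onz(n,u,v,z):
    o,d=ray(n,u,v);return o+d*(z-o[2])/d[2]
def proj(n,p):
    K=P[n]["intrinsics"];T=P[n]["world_from_camera"]
    c=T[:3,:3].T@(np.asarray(p,float)-T[:3,3]);x=np.array([c[0],-c[1],-c[2]]);q=K@x;return q[:2]/q[2]
def tri(a,b):
    o1,d1=ray("side",*a);o2,d2=ray("top",*b)
    A=sum(np.eye(3)-np.outer(d,d) for d in(d1,d2));B=sum((np.eye(3)-np.outer(d,d))@o for o,d in((o1,d1),(o2,d2)))
    return np.linalg.solve(A,B)
def crop(n,x0,y0,w,h,s,name,im=None):
    im=optics.read_camera(n) if im is None else im
    cv2.imwrite("pics/"+name,cv2.resize(im[y0:y0+h,x0:x0+w],None,fx=s,fy=s,interpolation=cv2.INTER_CUBIC))
E
python3 - <<'E'
from h import *
crop("top",145,140,185,140,4,"t1.png",cv2.imread("pics/top0.png"))
crop("side",120,130,190,140,4,"s1.png",cv2.imread("pics/side0.png"))
E
```

```text
(no output)
```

View pics/t1.png

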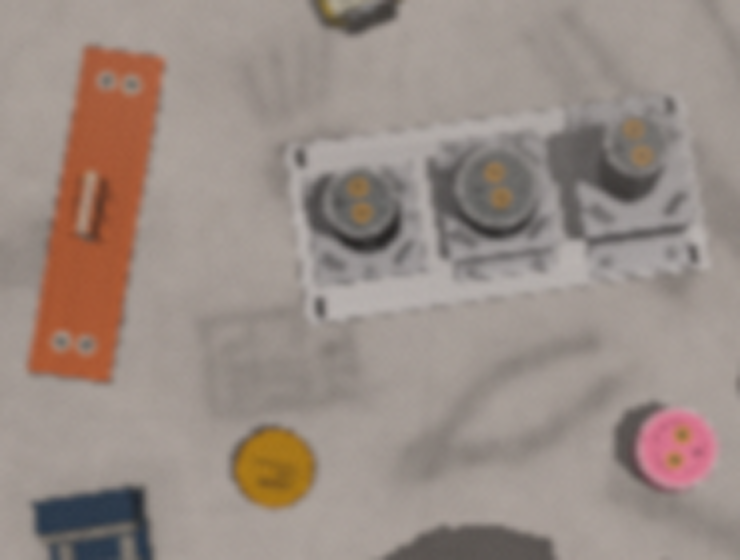

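View pics/s1.png

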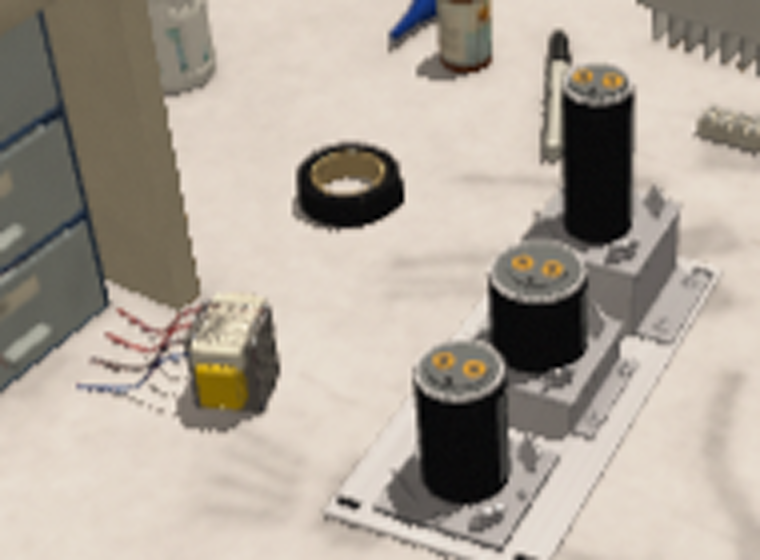

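```bash
python3 - <<'E'
from h import *
im={n:cv2.imread(f"pics/{n}0.png") for n in("side","top")}
for n in im:
    hsv=cv2.cvtColor(im[n],cv2.COLOR_BGR2HSV)
    m=cv2.inRange(hsv,(8,110,90),(25,255,255))
    k,l,s,c=cv2.connectedComponentsWithStats(m)
    print(n,[(np.round(c[i],1).tolist(),int(s[i,4])) for i in range(1,k) if s[i,4]>2 and 120<c[i][0]<350 and 140<c[i][1]<320])
    m=cv2.inRange(hsv,(4,120,90),(14,255,255))
    cs,_=cv2.findContours(m,cv2.RETR_EXTERNAL,cv2.CHAIN_APPROX_NONE)
    b=max(cs,key=cv2.contourArea);r=cv2.minAreaRect(b);print("plate",r,cv2.contourArea(b))
    bx=cv2.boxPoints(r)
    for q in bx: print("  ",q,onz(n,*q,.005))
    print(" c",onz(n,*r[0],.005))
    m=cv2.inRange(hsv,(20,180,80),(26,255,255))
c=[(145+u/4-.4,140+v/4-.4) for u,v in((287,143),(690,95),(706,262),(312,320))]
w=[onz("top",*q,.004) for q in c];print(w);print("cradle",np.mean(w,0))
for n,q,z in(("mid",(361,202),.078),("squat",(496,190),.078),("slim",(635,150),.138)): print(n,onz("top",145+q[0]/4-.4,140+q[1]/4-.4,z))
for n,q,z in(("mid",(461,372),.078),("squat",(539,270),.078),("slim",(599,85),.138)): print(n,onz("side",120+q[0]/4-.4,130+q[1]/4-.4,z))
print("tin",onz("top",145+273/4,140+467/4,.022),"pink",onz("top",145+676/4,140+449/4,.05))
print("shelf edge",[onz("top",270,89,z) for z in(.2,.3,.4)])
E
```

```text
side [([265.1, 148.8], 11), ([272.9, 149.9], 14), ([206.3, 171.4], 99), ([347.5, 178.0], 12), ([341.5, 179.2], 10), ([250.1, 195.2], 14), ([257.7, 196.6], 18), ([341.8, 201.5], 13), ([347.3, 205.0], 13), ([230.6, 219.6], 18), ([174.8, 226.1], 130), ([238.3, 221.6], 19), ([180.7, 311.5], 2788), ([291.2, 296.5], 548)]
plate ((179.9748077392578, 309.53173828125), (107.87953186035156, 30.745529174804688), 38.41805648803711) 2879.5
   [128.1606 288.0584] [0.6609 0.2595 0.005 ]
   [147.2657 263.9693] [0.6713 0.2005 0.005 ]
   [231.789  331.0051] [0.4576 0.2411 0.005 ]
   [212.6839 355.0941] [0.4584 0.2909 0.005 ]
 c [0.5551 0.2499 0.005 ]
top [([225.8, 141.7], 6), ([168.7, 193.5], 1536), ([267.8, 182.8], 6), ([234.1, 186.3], 9), ([269.9, 188.9], 8), ([235.0, 192.8], 10), ([343.9, 234.6], 11), ([349.2, 238.5], 10), ([213.1, 256.6], 309), ([315.0, 248.2], 10), ([313.0, 254.8], 10)]
plate ((168.4391326904297, 193.1591796875), (20.27022933959961, 81.74935150146484), 9.619728088378906) 1521.0
   [151.616  231.7654] [0.4687 0.2856 0.005 ]
   [165.277  151.1656] [0.6645 0.2566 0.005 ]
   [185.2622 154.5529] [0.6556 0.2082 0.005 ]
   [171.6012 235.1528] [0.4601 0.2383 0.005 ]
 c [0.5611 0.2473 0.005 ]
[array([0.6036, 0.1329, 0.004 ]), array([ 0.6309, -0.1115,  0.004 ]), array([ 0.5282, -0.1185,  0.004 ]), array([0.4959, 0.1177, 0.004 ])]
cradle [0.5647 0.0052 0.004 ]
mid [0.5541 0.084  0.078 ]
squat [0.5602 0.0074 0.078 ]
slim [ 0.5706 -0.068   0.138 ]
mid [0.5494 0.0907 0.078 ]
squat [0.5583 0.0115 0.078 ]
slim [ 0.5691 -0.0625  0.138 ]
tin [0.4069 0.1379 0.022 ] pink [ 0.4128 -0.0948  0.05  ]
shelf edge [array([0.7476, 0.0025, 0.2   ]), array([0.7104, 0.0034, 0.3   ]), array([0.6732, 0.0043, 0.4   ])]
```

```bash
python3 - <<'E'
from h import *
crop("top",212,158,116,66,6.8,"t2.png",cv2.imread("pics/top0.png"))
crop("side",198,140,106,136,4.4,"s2.png",cv2.imread("pics/side0.png"))
E
```

```text
(no output)
```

View pics/t2.png

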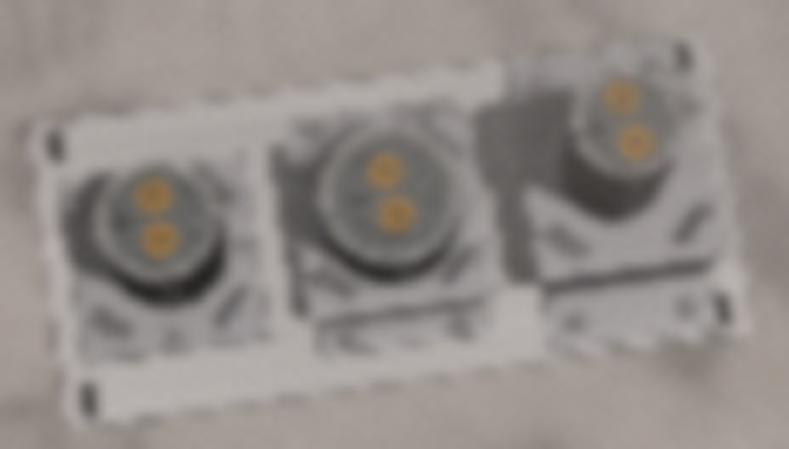

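View pics/s2.png

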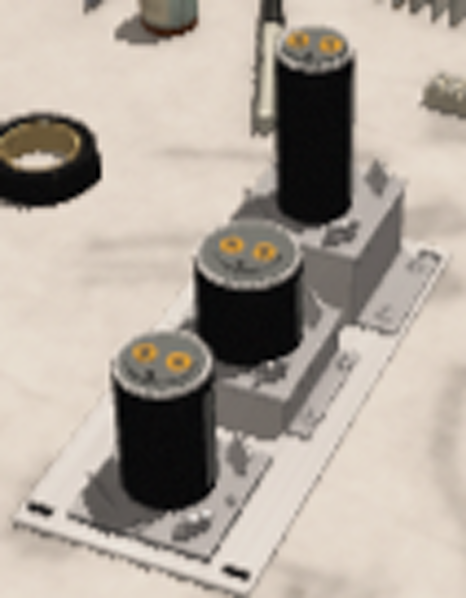

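```bash
python3 - <<'E'
from h import *
f=lambda n,x,y,s,ox,oy,z: onz(n,(x+.5)/s-.5+ox,(y+.5)/s-.5+oy,z)
t=lambda x,y,z=.004:f("top",x,y,6.8,212,158,z)
s=lambda x,y,z=.004:f("side",x,y,4.4,198,140,z)
T=[t(*q) for q in((55,146),(89,399),(724,310),(683,55))]  # LB LF RF RB
S=[s(*q) for q in((40,509),(237,572),(433,258))]
C=[t(*q) for q in((35,125),(75,422),(745,330),(705,40))]
for nm,X in(("Tslots",T),("Tcorn",C)):
    X=np.array(X);c=X.mean(0);y=(X[0]+X[1]-X[2]-X[3]);x=X[0]+X[3]-X[1]-X[2]
    print(nm,c,np.degrees(np.arctan2(-y[0],y[1])),np.degrees(np.arctan2(x[1],x[0])),np.linalg.norm(y)/2,np.linalg.norm(x)/2)
S=np.array(S);y=S[1]-S[2];x=S[0]-S[1];print("S",(S[0]+S[2])/2,np.degrees(np.arctan2(-y[0],y[1])),np.degrees(np.arctan2(x[1],x[0])),np.linalg.norm(y),np.linalg.norm(x))
for q,z in(((159,219),.078),((388,195),.078),((626,123),.138)):print("T",t(*q,z))
for q,z in(((163,366),.078),((249,256),.078),((315,49),.138)):print("S",s(*q,z))
E
```

```text
Tslots [0.5642 0.0069 0.004 ] 7.614133008989459 7.6229924336885 0.22598813414162866 0.09222482176431475
Tcorn [0.5636 0.0061 0.004 ] 7.014030928334736 6.99810559835201 0.23941547441879954 0.10638373137640886
S [0.5604 0.0094 0.004 ] 7.043356706872854 7.785570197128577 0.2250913833729471 0.09210201004942241
T [0.5548 0.0838 0.078 ]
T [0.5621 0.0073 0.078 ]
T [ 0.5738 -0.0687  0.138 ]
S [0.5494 0.0913 0.078 ]
S [0.5574 0.0134 0.078 ]
S [ 0.5695 -0.0627  0.138 ]
```

```bash
cat >> h.py <<'E'
CY=np.radians(7.3)
CC=np.array([.562,.008]); ex=np.array([np.cos(CY),np.sin(CY)]); ey=np.array([-np.sin(CY),np.cos(CY)])
LOW=CC+.08*ey; MID=CC; HIGH=CC-.08*ey; TMP=CC-.13*ex
def R(yaw):
    c,s=np.cos(yaw),np.sin(yaw); return np.array([[c,s,0],[s,-c,0],[0,0,-1.]])
def st(m=""): print(m,"t",round(readout.current_time(),2),"p",readout.current_tool_pos(),"gap",round(readout.current_finger_gap(),3),"F",readout.current_ft_force())
E
python3 - <<'E'
from h import *
f=lambda x,y,z: onz("top",(x+.5)/4-.5+145,(y+.5)/4-.5+140,z)
a=(f(107,80,.005)+f(132,84,.005))/2;b=(f(61,341,.005)+f(87,344,.005))/2
d=a-b;print("plate top c",(a+b)/2,np.degrees(np.arctan2(d[1],d[0])),np.linalg.norm(d))
print("lugtop",f(90,203,.038))
for yaw in(CY,CY+np.pi,CY-np.pi/2):
  for p in((*HIGH,.113),(*HIGH,.25),(*TMP,.07),(*LOW,.06),(*MID,.12)): print(round(yaw,2),p,manip.ik(np.array(p),R(yaw)))
for yaw in(np.radians(81.7),np.radians(81.7-180)):
  for z in(.027,.2): print(yaw,manip.ik(np.array([.558,.2485,z]),R(yaw)))
crop("side",120,260,120,100,6.6,"s3.png",cv2.imread("pics/side0.png"))
E
```

```text
plate top c [0.563  0.2464 0.005 ] -8.86854711081089 0.1600168219379541
lugtop [0.5621 0.2445 0.038 ]
0.13 (np.float64(0.5721651686881081), np.float64(-0.07135155540720237), 0.113) [-0.2341  0.455  -0.1662  0.9496  0.      1.2093]
0.13 (np.float64(0.5721651686881081), np.float64(-0.07135155540720237), 0.25) [-0.2341  0.3807  0.0852  1.2753  0.      1.2093]
0.13 (np.float64(0.4330537224632962), np.float64(-0.008518399118175566), 0.07) [-0.1663  0.2483 -0.6092  0.7133  0.      1.2771]
0.13 (np.float64(0.551834831311892), np.float64(0.08735155540720238), 0.06) [ 0.0434  0.4748 -0.2887  0.8073  0.      1.4868]
0.13 (np.float64(0.562), np.float64(0.008), 0.12) [-0.0986  0.4224 -0.1985  0.9499  0.      1.3448]
3.27 (np.float64(0.5721651686881081), np.float64(-0.07135155540720237), 0.113) [-0.2341  0.455  -0.1662  0.9496  0.     -1.9323]
3.27 (np.float64(0.5721651686881081), np.float64(-0.07135155540720237), 0.25) [-0.2341  0.3807  0.0852  1.2753  0.     -1.9323]
3.27 (np.float64(0.4330537224632962), np.float64(-0.008518399118175566), 0.07) [-0.1663  0.2483 -0.6092  0.7133  0.     -1.8645]

[... 412 characters left out ...]
35155540720237), 0.25) [-0.2341  0.3807  0.0852  1.2753  0.      2.7801]
-1.44 (np.float64(0.4330537224632962), np.float64(-0.008518399118175566), 0.07) [-0.1663  0.2483 -0.6092  0.7133  0.      2.8478]
-1.44 (np.float64(0.551834831311892), np.float64(0.08735155540720238), 0.06) [ 0.0434  0.4748 -0.2887  0.8073  0.      3.0576]
-1.44 (np.float64(0.562), np.float64(0.008), 0.12) [-0.0986  0.4224 -0.1985  0.9499  0.      2.9156]
1.4259339988793673 [ 0.3152  0.5994 -0.168   0.8034  0.      0.46  ]
1.4259339988793673 [0.3152 0.4673 0.0882 1.1917 0.     0.46  ]
-1.715658654710426 [ 0.3152  0.5994 -0.168   0.8034  0.     -2.6816]
-1.715658654710426 [ 0.3152  0.4673  0.0882  1.1917  0.     -2.6816]
```

View pics/s3.png

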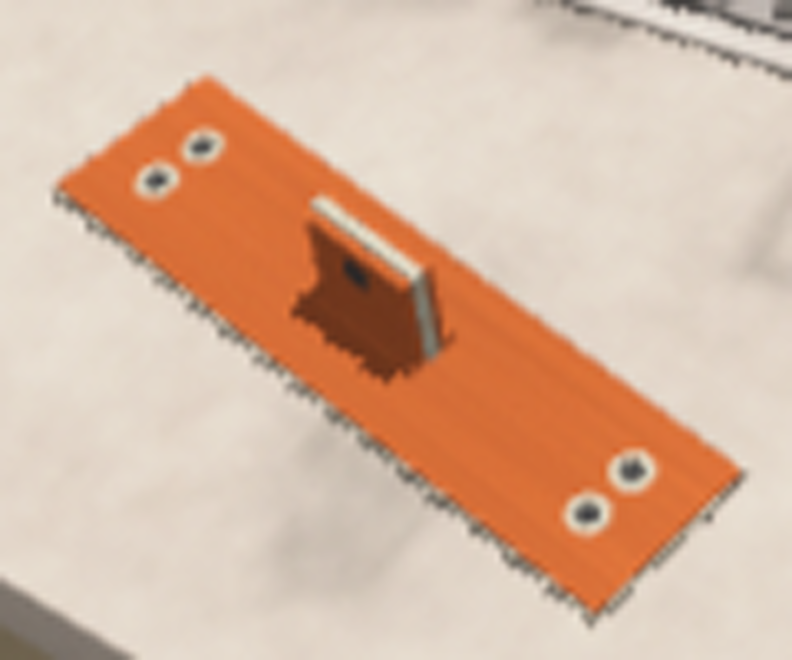

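```bash
python3 - <<'E'
from h import *
f=lambda x,y: onz("side",(x+.5)/6.6-.5+120,(y+.5)/6.6-.5+260,.005)
a=(f(157,181)+f(203,146))/2;b=(f(632,470)+f(587,514))/2;d=a-b
print("plate side c",(a+b)/2,np.degrees(np.arctan2(d[1],d[0])))
p=readout.current_tool_pos()
manip.move_l([p[0],p[1],.34],vel=.3)
S=np.array([.5716,-.0657])
manip.move_ptp([*S,.34],R(CY)); st("above")
manip.move_l([*S,.138+.05],vel=.25)
E
```

```text
plate side c [0.5602 0.2493 0.005 ] -8.86635615347955
above t 2.83 p [ 0.5715 -0.0666  0.3399] gap 0.998 F [ 0.7585  0.389  -0.243 ]
```

```bash
python3 - <<'E'
from h import *
st()
a=optics.read_camera("top");b=optics.read_camera("side")
w=np.hstack([cv2.resize(a[110:250,210:350],None,fx=2.8,fy=2.8,interpolation=3),cv2.resize(b[80:220,200:340],None,fx=2.8,fy=2.8,interpolation=3)])
cv2.imwrite("pics/a1.png",w)
E
```

```text
t 3.59 p [ 0.5721 -0.0662  0.1891] gap 1.004 F [ 0.2687 -0.1718 -0.7244]
```

View pics/a1.png

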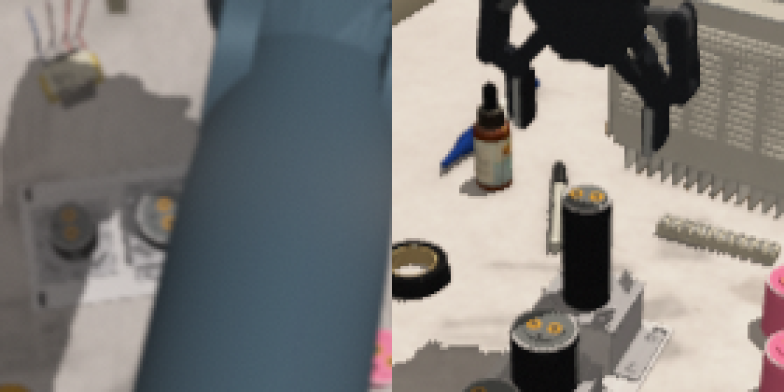

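The side view (right half) shows the open fingers at columns ~520 and ~653, straddling the slim can at ~587. The top view is blocked by the arm. I'll go down, grip and move the can to the clear spot.

```bash
python3 - <<'E'
from h import *
S=np.array([.5716,-.0657])
g=.138-.025
manip.move_l([*S,g],vel=.1); st("down")
manip.grip(.3,40); st("gripped")
manip.move_l([*S,.2],vel=.15); st("lift")
cv2.imwrite("pics/side_l1.png",optics.read_camera("side"))
manip.move_l([*TMP,.2],vel=.25)
cv2.imwrite("pics/side_l2.png",optics.read_camera("side"))
manip.move_l([*TMP,.08],vel=.2)
E
python3 -c "
import cv2,numpy as np
a=cv2.imread('pics/side_l1.png')[90:230,190:330];b=cv2.imread('pics/side_l2.png')[120:260,230:370]
cv2.imwrite('pics/a2.png',cv2.resize(np.hstack([a,b]),None,fx=2.8,fy=2.8,interpolation=3))"
```

```text
down t 4.59 p [ 0.5722 -0.0658  0.1137] gap 1.001 F [0.3207 0.7442 0.4849]
gripped t 5.1 p [ 0.5719 -0.0657  0.1135] gap 0.412 F [-0.2178 -0.3733  2.9799]
lift t 5.83 p [ 0.571  -0.0656  0.1989] gap 0.413 F [-0.3919 -0.5187 -2.0536]
```

View pics/a2.png

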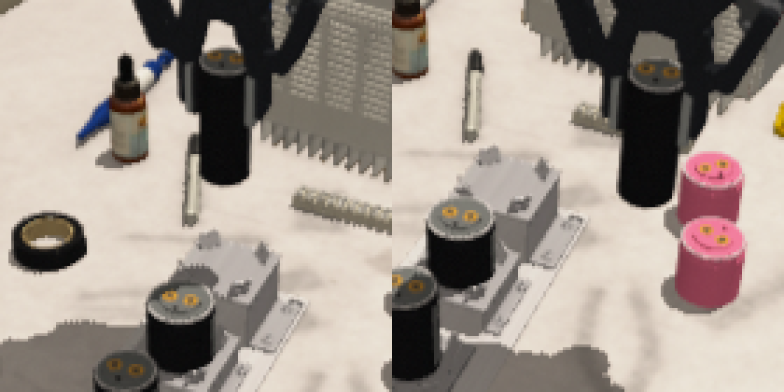

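```bash
python3 - <<'E'
from h import *
manip.move_l([*TMP,.0662],vel=.06); st("at")
manip.grip(.75); st("rel")
manip.move_l([*TMP,.2],vel=.25)
Q=np.array([.5597,.0103])
manip.move_l([*Q,.2],vel=.3)
cv2.imwrite("pics/side_l3.png",optics.read_camera("side"))
crop("side",200,100,160,130,5,"a3.png",cv2.imread("pics/side_l3.png"))
E
```

```text
at t 7.82 p [ 0.4329 -0.0085  0.0663] gap 0.412 F [-0.9664 -0.1114 -1.5815]
rel t 8.21 p [ 0.4333 -0.0086  0.0664] gap 0.749 F [ 0.9249 -0.1778 -0.4073]
```

View pics/a3.png

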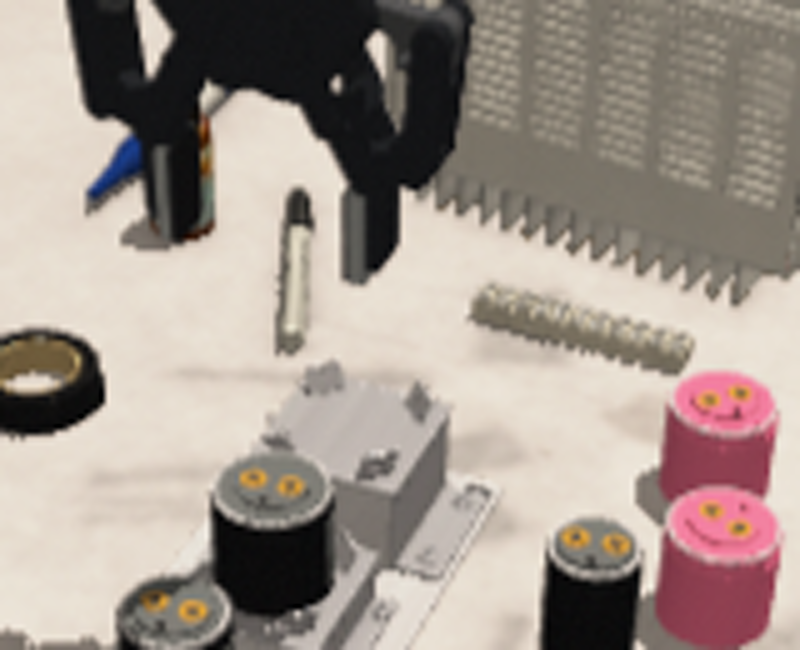

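```bash
python3 - <<'E'
from h import *
f=lambda x,y,z: onz("side",(x+.5)/5-.5+200,(y+.5)/5-.5+100,z)
print("slim",f(593,547,.0905),"TMP",TMP)
t=[f(*q,.0535) for q in((323,378),(420,402),(378,465),(275,440))];print("high",np.mean(t,0),HIGH)
print("squat",f(272,489,.078))
E
```

```text
slim [ 0.432  -0.0062  0.0905] TMP [ 0.4331 -0.0085]
high [ 0.5716 -0.0675  0.0535] [ 0.5722 -0.0714]
squat [0.5583 0.0126 0.078 ]
```

```bash
python3 - <<'E'
from h import *
Q=np.array([.5595,.0103]); H=np.array([.5722,-.0705])
manip.grip(1.0)
manip.move_l([*Q,.1],vel=.25)
manip.move_l([*Q,.060],vel=.1); st("down")
manip.grip(.45,40); st("gripped")
manip.move_l([*Q,.16],vel=.15); st("lift")
manip.move_l([*H,.16],vel=.2)
cv2.imwrite("pics/side_l4.png",optics.read_camera("side"))
crop("side",200,100,160,130,5,"a4.png",cv2.imread("pics/side_l4.png"))
E
```

```text
down t 10.97 p [0.5603 0.0102 0.061 ] gap 0.998 F [-0.5665  0.6257 -0.0794]
gripped t 11.41 p [0.5604 0.0102 0.061 ] gap 0.551 F [-0.519   0.2615  5.4458]
lift t 12.22 p [0.5586 0.0104 0.1588] gap 0.553 F [ 0.8269 -0.3548 -1.3653]
```

View pics/a4.png

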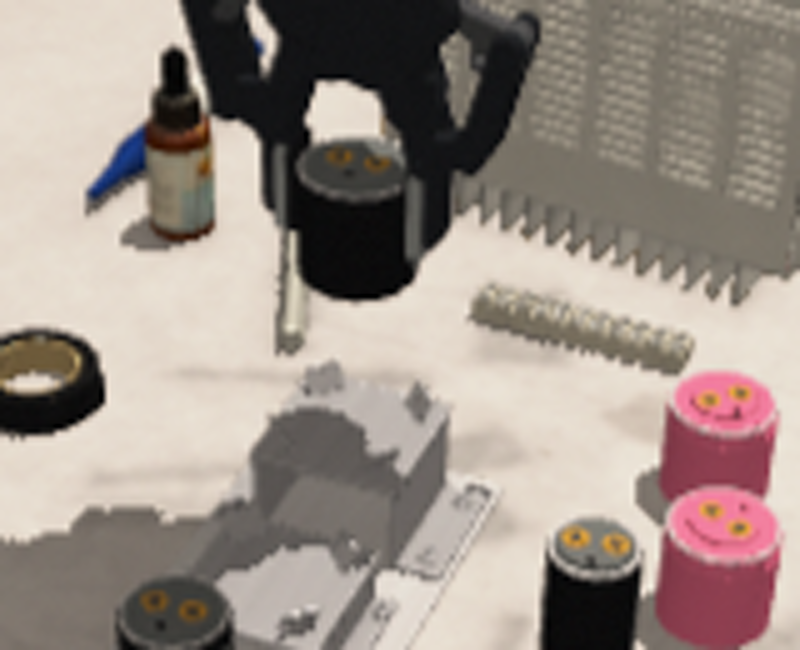

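```bash
python3 - <<'E'
from h import *
f=lambda x,y,z: onz("side",(x+.5)/5-.5+200,(y+.5)/5-.5+100,z)
print("held",f(353,168,.176)); st("now")
H=np.array([.5722,-.0705])
manip.move_l([*H,.11],vel=.2); manip.move_l([*H,.0815],vel=.05); st("at")
manip.grip(.8); st("rel")
manip.move_l([*H,.2],vel=.2)
M=np.array([.552,.0873])
manip.move_l([*M,.2],vel=.3)
cv2.imwrite("pics/side_l5.png",optics.read_camera("side"))
crop("side",200,100,160,130,5,"a5.png",cv2.imread("pics/side_l5.png"))
E
```

```text
held [ 0.5691 -0.0655  0.176 ]
now t 12.83 p [ 0.5714 -0.0696  0.1592] gap 0.552 F [-0.6211  0.8397 -2.397 ]
at t 13.95 p [ 0.572  -0.0705  0.0811] gap 0.552 F [-0.3022  0.457  -1.7564]
rel t 14.29 p [ 0.5725 -0.0706  0.0817] gap 0.802 F [-0.6203  0.4806 -0.5319]
```

View pics/a5.png

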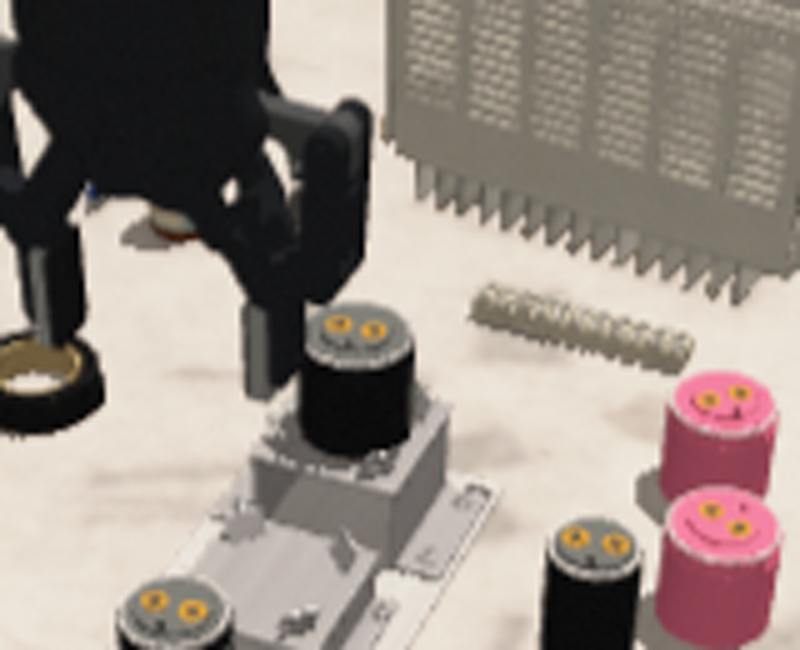

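```bash
python3 - <<'E'
from h import *
f=lambda x,y,z: onz("side",(x+.5)/5-.5+200,(y+.5)/5-.5+100,z)
b=np.array([.001,-.0023])
print("squat",f(359,337,.098)[:2]+b,HIGH,"midseat",f(269,572,.0335)[:2]+b,MID)
M=np.array([.552,.0873])
D=np.array([.562,.0085])
manip.grip(1.0)
manip.move_l([*M,.1],vel=.25)
manip.move_l([*M,.060],vel=.1); st("down"); z=readout.current_tool_pos()[2]
manip.grip(.4,40); st("gripped")
manip.move_l([*M,.16],vel=.15); st("lift")
manip.move_l([*D,.16],vel=.2)
manip.move_l([*D,.12],vel=.2);st("pre")
crop("side",180,100,160,130,5,"a6.png")
E
```

```text
squat [ 0.5677 -0.0691] [ 0.5722 -0.0714] midseat [0.5626 0.009 ] [0.562 0.008]
down t 17.18 p [0.5528 0.0873 0.061 ] gap 1.0 F [0.8869 0.4506 1.1663]
gripped t 17.66 p [0.5527 0.0873 0.0609] gap 0.479 F [ 0.158  -0.521   5.7874]
lift t 18.48 p [0.5511 0.0873 0.1587] gap 0.479 F [-1.0527  0.4638 -2.269 ]
pre t 19.38 p [0.5603 0.0096 0.119 ] gap 0.483 F [-0.0709  0.24   -1.4649]
```

View pics/a6.png

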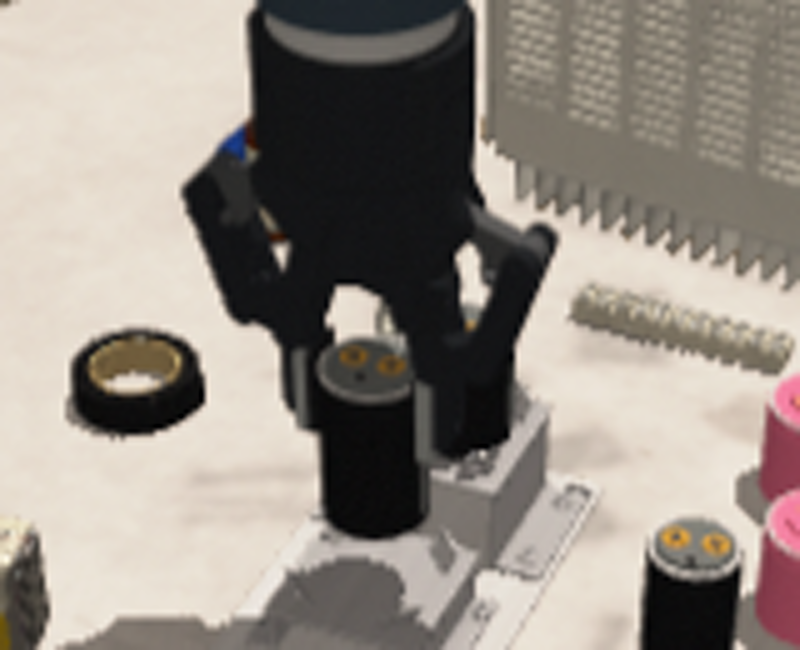

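```bash
python3 - <<'E'
from h import *
D=np.array([.562,.0085])
manip.move_l([*D,.0815],vel=.05); st("at")
manip.grip(.75); st("rel")
manip.move_l([*D,.2],vel=.2)
manip.move_l([*TMP,.2],vel=.3)
cv2.imwrite("pics/side_l7.png",optics.read_camera("side"))
crop("side",180,100,160,130,5,"a7.png",cv2.imread("pics/side_l7.png"))
manip.grip(1.0)
manip.move_l([*TMP,.12],vel=.25)
manip.move_l([*TMP,.0662],vel=.1); st("down")
manip.grip(.3,40); st("gripped")
manip.move_l([*TMP,.19],vel=.2); st("lift")
manip.move_l([*LOW,.19],vel=.25)
manip.move_l([*LOW,.11],vel=.2); st()
crop("side",180,100,160,180,3.3,"a8.png")
E
```

```text
at t 20.34 p [0.5622 0.0085 0.0815] gap 0.48 F [-0.3379  0.4292 -1.7461]
rel t 20.69 p [0.5624 0.0084 0.0818] gap 0.755 F [0.0188 0.3771 0.3343]
down t 23.57 p [ 0.434  -0.0087  0.0671] gap 0.999 F [0.6296 0.3087 0.5369]
gripped t 24.09 p [ 0.4334 -0.0086  0.0666] gap 0.408 F [-0.3561 -0.0668  5.6751]
lift t 24.86 p [ 0.4323 -0.0084  0.1889] gap 0.414 F [-0.508   0.4131 -2.0629]
 t 26.17 p [0.5512 0.0867 0.1106] gap 0.415 F [ 0.0464 -0.6084 -1.0599]
```

View pics/a7.png

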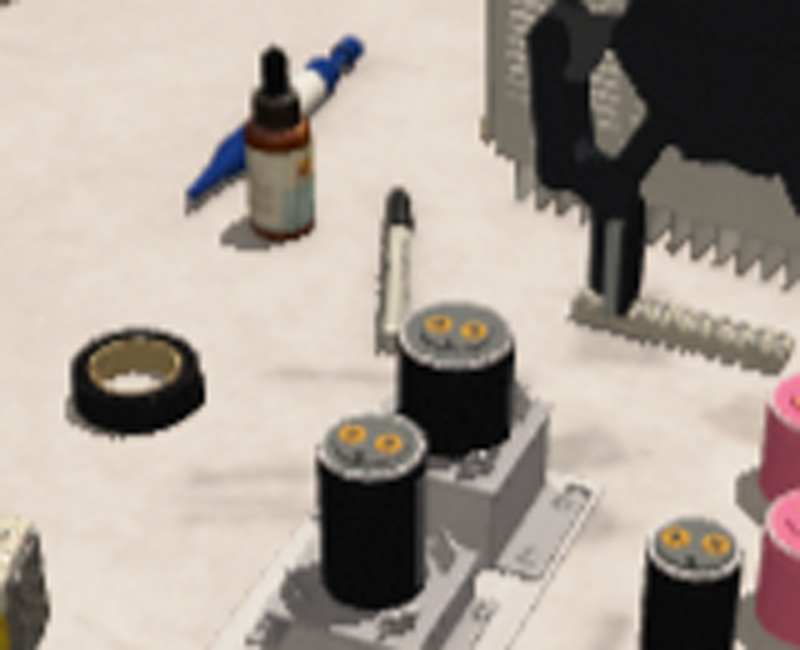

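View pics/a8.png

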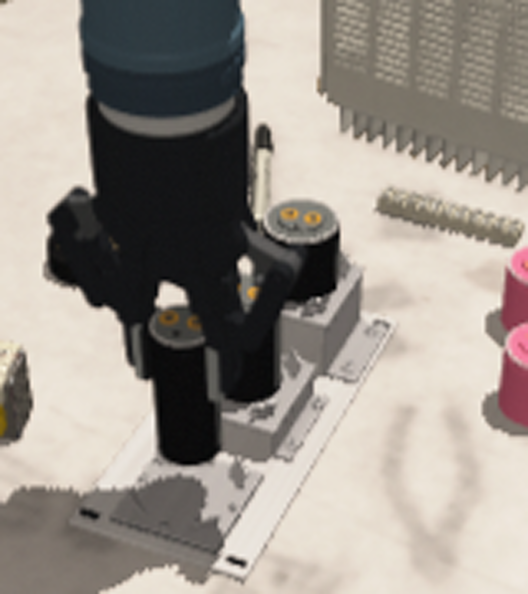

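```bash
python3 - <<'E'
from h import *
manip.move_l([*LOW,.0745],vel=.05); st("at")
manip.grip(.75); st("rel")
manip.move_l([*LOW,.2],vel=.2)
B=[.562,.247]
manip.move_ptp([*B,.2],R(np.radians(81.13))); st("plate above")
crop("side",100,130,200,240,2.5,"a9.png")
manip.move_l([*B,.09],vel=.2)
crop("side",100,200,160,160,4,"a10.png")
E
```

```text
at t 27.07 p [0.551  0.0874 0.0746] gap 0.412 F [-3.5574 -0.5179  6.5419]
rel t 27.47 p [0.5519 0.0874 0.0744] gap 0.75 F [ 0.701  -0.1674  0.1392]
plate above t 29.21 p [0.5614 0.2464 0.1989] gap 0.748 F [-0.4938 -0.0509 -0.2806]
```

View pics/a9.png

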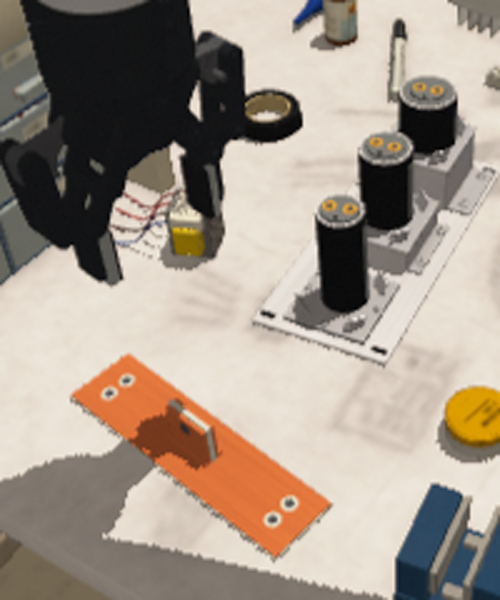

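View pics/a10.png

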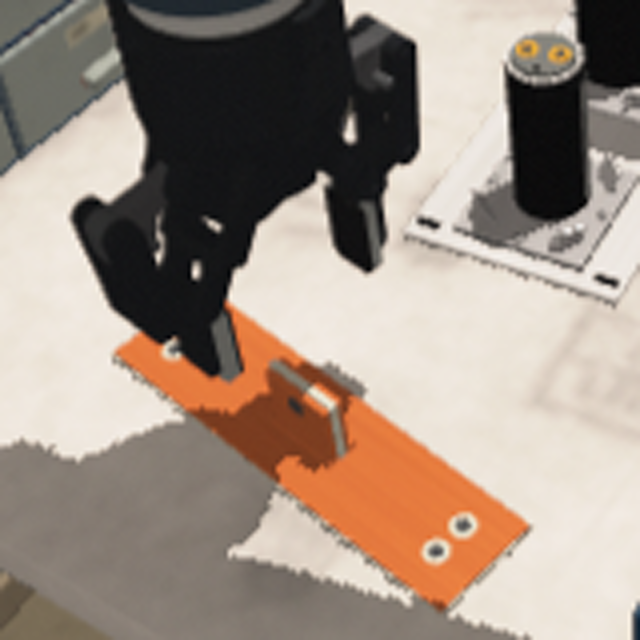

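```bash
python3 - <<'E'
from h import *
cv2.imwrite("pics/top_l10.png",optics.read_camera("top"))
B=[.562,.247]
manip.move_l([*B,.0285],vel=.08); manip.pause(.3); st("down")
manip.grip(0.0,60); manip.pause(.2); st("gripped")
manip.move_l([*B,.06],vel=.08); st("lift")
manip.move_l([*B,.2],vel=.2); manip.pause(.2); st("lift")
crop("side",100,100,200,240,2.5,"a11.png")
a=cv2.imread("pics/top_l10.png")
crop("top",145,140,185,140,4,"a12.png",a)
E
```

```text
down t 31.27 p [0.5623 0.2471 0.029 ] gap 0.748 F [-0.3174 -0.5279 -0.308 ]
gripped t 32.01 p [0.5622 0.2472 0.0287] gap 0.108 F [-0.4399  1.0197  3.1859]
lift t 32.55 p [0.5621 0.2469 0.0601] gap 0.107 F [ 0.0269 -0.2316 -2.527 ]
lift t 33.6 p [0.561  0.2467 0.1982] gap 0.104 F [ 0.8099  0.5245 -2.5557]
```

View pics/a11.png

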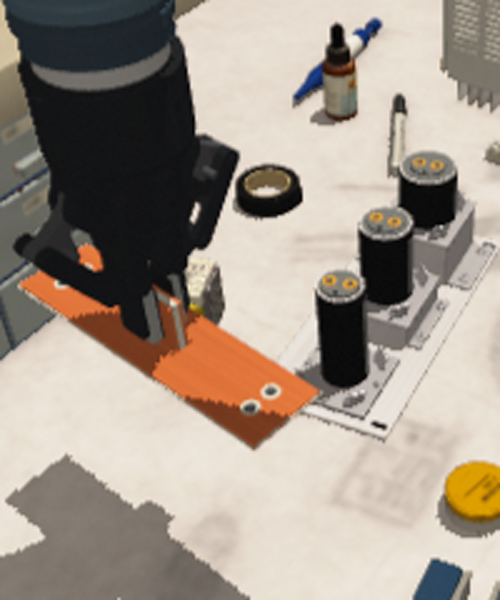

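View pics/a12.png

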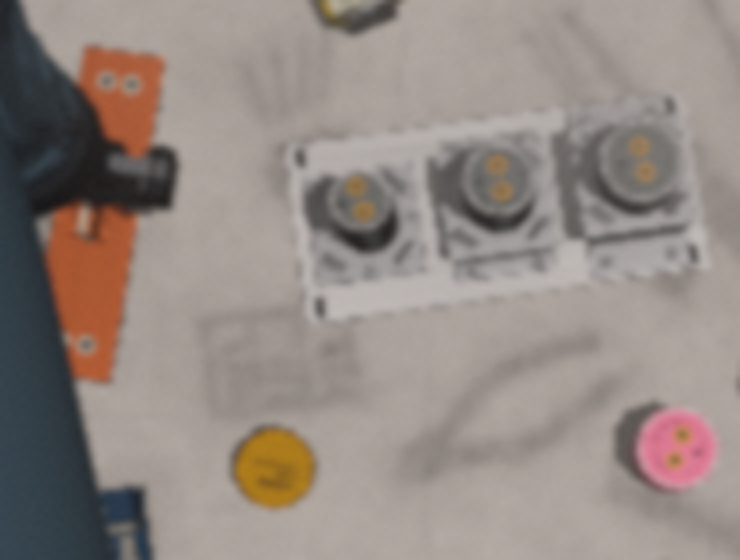

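```bash
python3 - <<'E'
from h import *
f=lambda x,y,z: onz("top",(x+.5)/4-.5+145,(y+.5)/4-.5+140,z)
t=np.array([f(*q,.098) for q in((361,200),(498,182),(639,162))]);d=t[0]-t[2];print(t.mean(0),np.degrees(np.arctan2(-d[0],d[1])),np.linalg.norm(d))
manip.move_ptp([*CC,.2],R(CY)); manip.pause(.2)
manip.move_l([*CC,.15],vel=.15); manip.pause(.3); st("pre")
crop("side",180,90,160,150,4,"b1.png")
cv2.imwrite("pics/b1t.png",optics.read_camera("top"))
E
```

```text
[0.5614 0.0054 0.098 ] 7.304424208808763 0.15693582379037138
pre t 35.58 p [0.5627 0.0079 0.151 ] gap 0.106 F [ 0.3747 -1.1231 -3.7038]
```

View pics/b1.png

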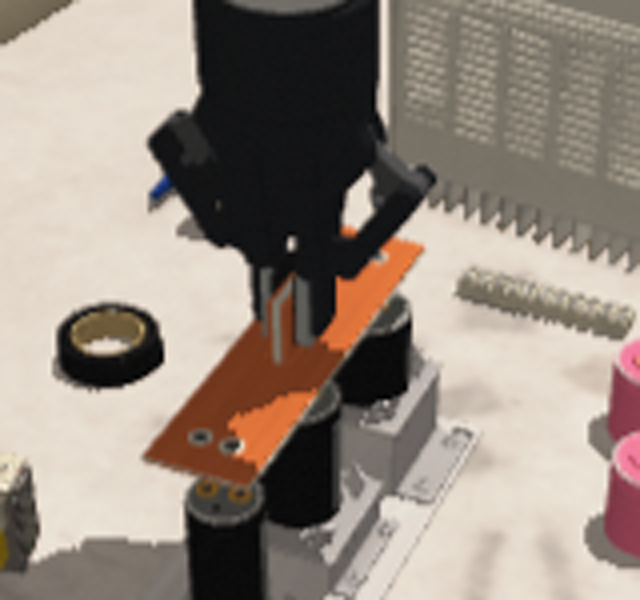

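View pics/b1t.png

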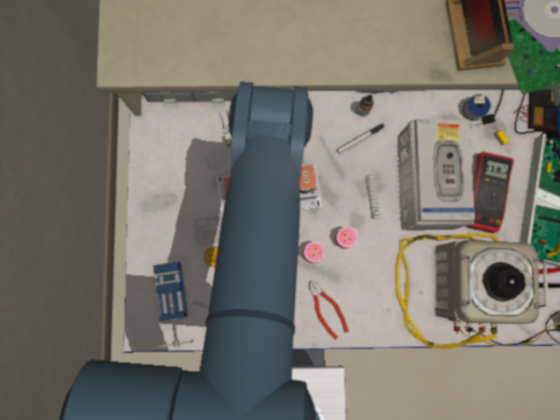

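```bash
python3 - <<'E'
from h import *
manip.move_l([*CC,.132],vel=.08); manip.pause(.3); f0=readout.current_ft_force()[2]; st()
z=.132
while z>.1235:
    z-=.001; manip.move_l([*CC,z],vel=.03); manip.pause(.15)
    F=np.mean([readout.current_ft_force()[2] for _ in range(3)]); print(round(z,4),round(F-f0,2),readout.current_tool_pos()[2])
    if F-f0>2.2: break
manip.grip(.3); manip.pause(.3); st("rel")
crop("side",180,90,160,150,4,"b2.png")
E
```

```text
t 36.36 p [0.5623 0.0079 0.1324] gap 0.104 F [ 0.227  -0.2225 -2.1965]
0.131 -0.91 0.13102963570787482
0.13 -0.88 0.13001490768997256
0.129 0.58 0.12901414238562883
0.128 -0.63 0.12798582795673552
0.127 0.41 0.1269813157474919
0.126 8.05 0.1266760028970982
rel t 39.37 p [0.562  0.008  0.1259] gap 0.301 F [ 0.4127 -0.0764  0.0134]
```

View pics/b2.png

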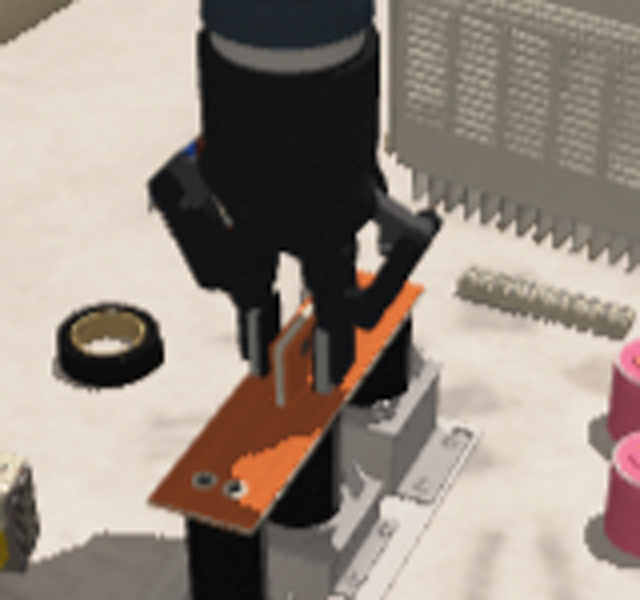

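The plate is resting on the cans and released: contact came at TCP z ≈ 0.1267, and 0.1267 was predicted. I'll retreat and check.

```bash
python3 - <<'E'
from h import *
manip.move_l([*CC,.25],vel=.15)
manip.move_ptp([.42,.25,.3],R(CY)); manip.pause(.3); st()
a=optics.read_camera("top");b=optics.read_camera("side")
cv2.imwrite("pics/fin_t.png",a);cv2.imwrite("pics/fin_s.png",b)
crop("top",145,140,185,140,4,"c1.png",a);crop("side",170,110,180,140,4.4,"c2.png",b)
E
```

```text
t 41.79 p [0.4205 0.2493 0.2997] gap 0.3 F [-0.1963  0.6498  0.4993]
```

View pics/c1.png

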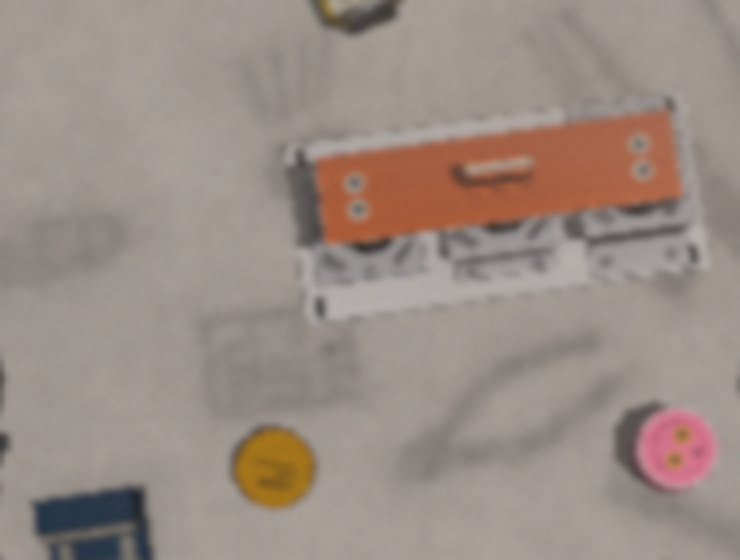

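View pics/c2.png

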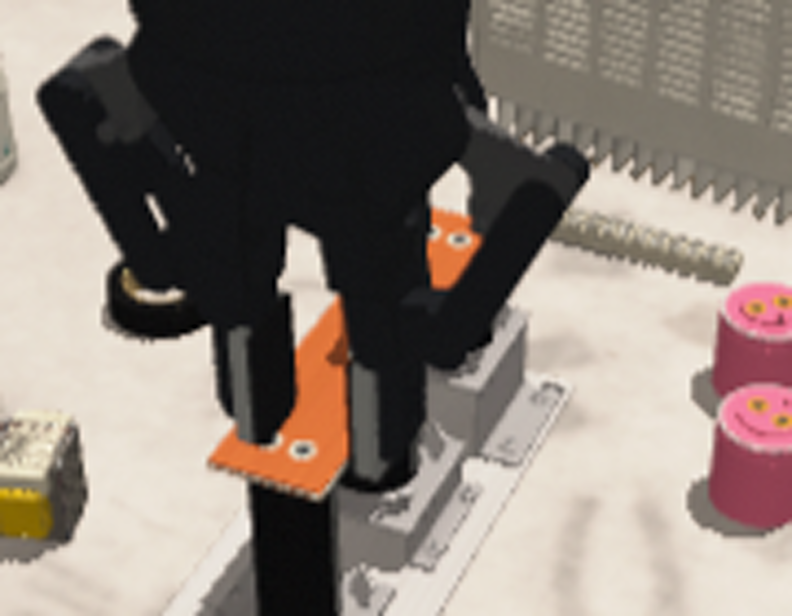

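```bash
python3 - <<'E'
from h import *
f=lambda n,x,y,z,s,ox,oy: onz(n,(x+.5)/s-.5+ox,(y+.5)/s-.5+oy,z)
t=lambda x,y,z:f("top",x,y,z,4,145,140)
h=np.array([t(*q,.103) for q in((355,183),(358,209),(639,144),(643,170))])[:,:2]
s=np.array([t(*q,.004) for q in((299,157),(320,306),(693,254),(671,104))])[:,:2]
d=h.mean(0)-s.mean(0); print("plate-cradle top: x,y",d@ex,d@ey)
v=h[0]+h[1]-h[2]-h[3];print("yaw",np.degrees(np.arctan2(-v[0],v[1])))
manip.move_ptp([.36,-.18,.32],R(CY)); manip.pause(.3); st()
b=optics.read_camera("side");crop("side",170,110,180,140,4.4,"d2.png",b)
E
```

```text
plate-cradle top: x,y -0.0012628366672266854 -0.0011863009103126971
yaw 7.331528145047169
 t 43.79 p [ 0.3603 -0.1796  0.32  ] gap 0.305 F [-0.1057 -0.5979 -0.7078]
```

View pics/d2.png

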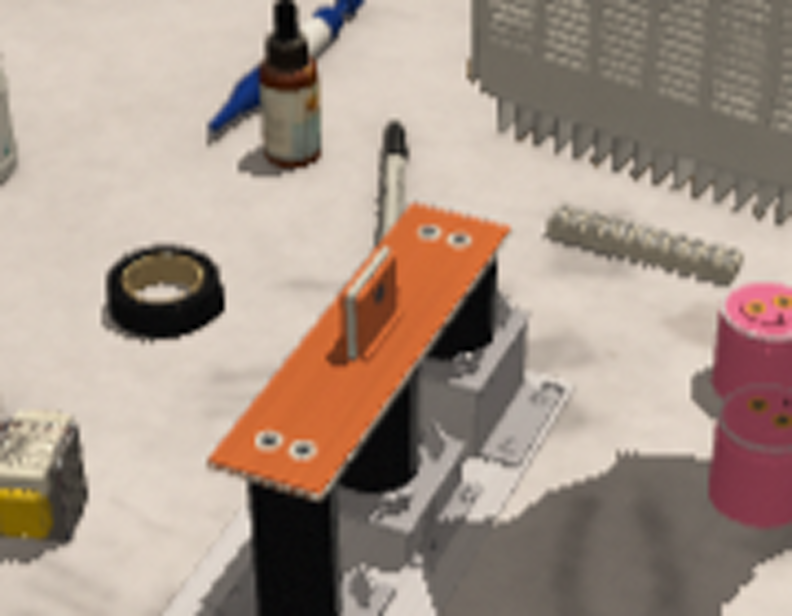

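The side view shows the plate flat across the three upright cans with its lug up. It is about 1 mm off the row centre and aligned with the row.

```bash
python3 -c "
from station import job_done,readout
job_done();print(readout.current_time())"
```

```text
the job is handed in; nothing more can be done
the job is handed in; nothing more can be done
```

All three cans are on their home seats, and the bus plate lies flat across their tops, lug up. I handed the job in at about 44 s on the robot clock, against the 112 s limit.

**Moves, in order:** I set the slim can down on the clear bench spot. The squat can then went to the high seat, the medium can to the middle seat and the slim can to the low seat. Last, I gripped the plate by its lug, turned it in line with the row and lowered it until it touched.

**Last checks:**
- **Cans:** the side view shows all three upright on their seats. The plate made contact at the height expected for level tops, within about 0.5 mm.
- **Plate:** in the top view it is about 1.3 mm off the cradle centre across the row and 1.2 mm along it. Its yaw is 7.33°, against my cradle estimate of 7.3°.
- **Bystanders:** the flux tin and terminal strip look unmoved in the pictures; I did not measure their positions.

**Disagreements:** the two cameras differed by up to about 8 mm on the can positions, so I averaged them and checked against where the slim can had been set down. One side-view reading put the seated squat can about 5 mm from the computed seat centre. The later top view showed the three can tops in line at 7.3°, about 157 mm end to end against the nominal 160 mm.

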